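Latch the cooling chest and hold its lid half open

ROBOT

A 7-joint arm with a two-finger parallel gripper is mounted at the origin on a cart in front of the work surface, level with it; the furniture and walls round the work are solid. World frame = base frame: x ahead of the robot, y to its left, z up, the work surface at z = 0. Lengths are in m, angles in rad, forces in N, time in s.
With the tool pointing down it reaches from about 0.35 to 0.9 m from the base axis. Payload 8.1 kg.
Tool frame: the origin (TCP) lies midway between the tips of the shut fingers; the grasp point (between the pads) lies 19 mm behind it (arm.pinch_z is the distance from the TCP to the grasp point, in m); z points along the fingers, y is the direction in which the jaws open and shut (so a half turn about z gives the same grasp; the last joint's range is limited). The gripper opens to 92 mm and grips with 3 to 60 N. Pads are 19 mm wide; open, the fingers measure 130 mm over their backs; the gripper's body (75 mm by 190 mm) begins 47 mm behind the grasp point.
Start: joints at [-1.272, 0.434, 0.025, 1.573, -0.012, 1.134, -0.075], TCP at [0.244, 0.575, 0.227] pointing down, gripper open.
Joint ranges: [-2.62, 2.62], [-0.44, 2.09], [-1.27, 1.32], [0.08, 2.57], [-1.32, 4.46], [0.12, 2], [-2.74, 2.74]. Speed limits (rad/s): [2.22, 2.22, 3.01, 3.01, 3.14, 3.14, 3.14].

INTERFACE

Orientations are given as a rotation vector (axis times angle).
In Python, from cell import arm, eyes gives the robot as it stands.
- The arm moves only by the tool apply_moves, never from a script. Its argument "targets" is one flat list of numbers, 5 for each row, row after row: the closure, from 0 (fully open) to 1 (shut), then the shift along the tool's x, y, z each as a share of 40 cm, from -1 to 1, then the turn about the tool's z as a share of pi/2 rad, from -1 to 1. A call has 1 to 20 rows; each row shifts and turns the commanded pose from where the row before left it, along the tool's axes as they then stand; what a row does not reach is not made up. A row lasts 1/8 s, in which the tool goes at most 62.5 mm and 10.7 degrees, less where a joint would pass 70% of its speed; a pose out of reach is approached as far as the arm can. A call with a number of a shift or a turn outside -1 to 1 is refused whole. A call with a gripper value outside its range is refused whole. The fingers move at their own pace and stop on an object; "grip_force" is the grip in N (left out, the last holds). Time passes only in rows, so rows that do not move let the fingers close. It gives the time, the measured TCP pose, the force and the opening at its end, in the units of the state.
- arm.observe(): the state, without advancing time (a new reading comes with each control period).
- eyes.get_image(name): name is "side" or "top"; returns the picture (400x640x3 uint8, red, green, blue); there is no depth.
- eyes.camera_params(name): a dict with "camera_matrix" (3x3 intrinsics, pixels), "distortion" ([k1, k2, p1, p2, k3] as OpenCV has them; the pictures are not rectified), "xyz" and "attitude" of the camera in the world. Camera axes: x right, y down, z forward; pixel columns grow to the right and rows downward; lengths in m; the calibration is good to about 2 mm. A picture is of the moment at which its call begins. camera_params takes no time and is no camera call.
- arm.sign_off(): hands the job in, once; it reports no verdict.
The state is a dict: "clock": time; "joints": joint angles; "dq": joint speeds; "joint_efforts": joint torques, N m; "position": TCP position; "ee_rot": TCP orientation; "force": force on the tool from outside, world axes, zero at the start; "ft_torque": the same for the moment, N m; "width": opening from 0.0 (shut) to 1.0 (fully open).
Only numpy, scipy, OpenCV 4.12 (cv2) and the standard library are available. Lean on these libraries where they do the work, as an engineer would, in place of code of your own. Each camera call takes 0.05 s, during which the arm holds its last target.

TASK

A colleague is about to take vials from the cooling chest: first swing the drop latch on its right side forward until the bar rests in its forked catch, so that the chest is locked to its base plate. Only then lift the grey lid, which has a bar handle along its front, and hold it open at 45 degrees (give or take 5), and finish while still holding it there: it falls shut if let go. Leave the bottles and other things around the chest where they stand.

Things in the scene. Friction and masses are not known exactly. Their poses are not given: they have to be found in the camera images.
- chest: fixed white cooling chest on an aluminium base plate, placed and turned anew each time (up to 0.25 rad). Origin on the bench under its centre; x from its front to its back, y to its left, z up. Chest 160 (x) x 220 (y) mm, rim 118 above the bench; base plate 200 x 340 x 8, from y = -200 to +140 mm. 35 mm are free between latch and lid, 60 on the other sides.
- lid_hinge (a point): fixed point on the lid's hinge axis, mid-width: chest frame (80, 0, 118) mm. The axis is parallel to the chest's y axis (same orientation as the chest).
- lid_bar (a point): middle of the lid's steel bar handle, moving with it: round, 12 mm thick, 110 long, parallel to the hinge; lid shut: chest frame (-130, 0, 124) mm, 36 mm free between bar and lid edge, so that fingers closing front to back pinch it from above; it can turn between them. At lid angle a it is 210cos(a)-6sin(a) mm in front of and 210sin(a)+6cos(a) mm above the hinge.
- lid (a joint): opening angle of the grey lid (172 x 228 x 14 mm, 0.2 to 0.45 kg) in rad: 0 shut, 0.785 = 45 degrees, stop at 1.9. Its rear edge is hinged; it falls shut when let go below about 1.5.
- latch_pivot (a point): fixed point on the pivot of the drop latch at the chest's right (-y) side: chest frame (-10, -155, 75) mm; the pivot axis is parallel to the chest's y axis.
- latch_ball (a point): centre of the 20 mm black ball at the end of the latch bar (10 wide, 8 thick), moving with it. At latch angle q it lies 90cos(q) mm in front of and 90sin(q) mm above the pivot. Shut, the bar lies level in a forked catch 62 mm in front of the pivot (cheeks rise 16 mm above the pivot's height), the ball just in front of the fork.
- latch (a joint): angle of the latch bar in rad: 0 = lying level in its catch, 1.57 upright; at the start it leans back at 1.7 to 1.95 (stop at 2.1). Stiff enough to stay within about 0.4 of upright; pushed forward below about 1.1 it drops of its own weight (under 0.1 N m).
- dropper_bottle_c (a point): bystander, to be left alone: small white bottle with a screw cap, 46 dia x 83 high mm; point at its centre, half-way up.
- small_vial_c (a point): bystander, to be left alone: small capped vial, 23 dia x 48 high mm; point at its centre, half-way up.
- brown_bottle_c (a point): bystander, to be left alone: brown glass reagent bottle with a screw cap, 54 dia x 93 high mm; point at its centre, half-way up.
- tape_roll_c (a point): bystander, to be left alone: flat roll of tape, 104 dia x 25 high mm; point at its centre, half-way up.
- tip_jar_c (a point): bystander, to be left alone: open clear jar of thin sticks, 68 dia x 139 high mm; point at its centre, half-way up.

How it is judged:
On the way, in this order (a step that is already met when the one before it is completed fails the run):
1. the latch bar rests in its forked catch (value of joint latch below 0.08 rad), for 0.2 s.
2. the fingers hold the lid at about 45 degrees (value of joint lid between 0.665 and 0.905 rad and contact force between lid and the fingers above 0.5 N), for 0.5 s.
At the end, for the whole second after the job is handed in: The latch lies in its catch (within 0.08 rad), and the fingers, still touching the lid, hold it at rest at 45 degrees, within 0.12 rad (7 degrees) (all of step 2 and value of joint latch below 0.08 rad and velocity of joint lid between -0.1 and 0.1 rad/s); the arm keeps its last pose, push and grip.
It fails at once if the lid is lifted while the latch is not yet in its catch (value of joint lid above 0.15 rad and value of joint latch above 0.2 rad).
It fails at once if a bystander is pushed more than 25 mm (distance of any of dropper_bottle_c, small_vial_c, brown_bottle_c, tape_roll_c, tip_jar_c from where it was at the start of the episode above 0.025 m).
It also fails if it takes over 51 s, if anything falls off the work surface, if the arm or the gripper's body presses on something with over 40 N, if the wrist force passes 120 N, or if a joint passes its speed limit or range.

## Working session

There is one attempt and no reset: what is moved stays moved. The work goes in short steps, Python scripts to look and compute and a tool call to move; the robot and the scene stay as the last step left them, time stands still between calls to the robot, and variables do not carry over. Pictures are saved under pics/ and viewed, and the job is handed in when it is done.

Besides the shell and the picture viewer there is one more tool, called after "Request:" in YAML: its name, and indented under it one key for each argument. apply_moves: Moves the arm, as the interface text tells. Its arguments: {"type":"object","properties":{"targets":{"type":"array"},"grip_force":{"type":"number"}},"required":["targets"]}

```bash
mkdir -p pics; ls
python3 - <<'E'
from cell import arm, eyes
import cv2
print(arm.observe()); print(arm.pinch_z)
for n in("side","top"):
    im=eyes.get_image(n); cv2.imwrite(f"pics/{n}0.png",im[:,:,::-1]); print(n,eyes.camera_params(n))
E
```

```text
pics
{'clock': 0.0, 'joints': array([-1.27159767,  0.43522832,  0.0249589 ,  1.57412528, -0.01164069,
        1.13398697, -0.0751154 ]), 'dq': array([ 1.27526301e-03, -1.58430818e-03,  8.67704592e-04,  9.13828123e-04,
       -8.25630155e-05,  1.18562427e-03,  5.95347886e-04]), 'joint_efforts': array([ 5.86075930e-04, -6.67852163e+01,  9.85076912e-01, -3.14451134e+01,
       -6.05294108e-02,  4.29603516e-02,  1.62883871e-04]), 'position': array([0.24424962, 0.57472589, 0.22593058]), 'ee_rot': array([-6.27001544e-01, -3.07816407e+00,  2.49427508e-03]), 'force': array([-0.67925077, -0.04097746, -0.62504062]), 'ft_torque': array([ 0.05628483,  0.00817621, -0.03036922]), 'width': 0.9979401707372759}
0.0188
side {'camera_matrix': array([[413.16738611,   0.        , 318.59238484],
       [  0.        , 413.16738611, 192.04237965],
       [  0.        ,   0.        ,   1.        ]]), 'distortion': array([-0.09685591,  0.        ,  0.        ,  0.        ,  0.        ]), 'xyz': array([0.37215571, 1.25272909, 0.57967192]), 'attitude': array([-0.19964652,  2.50885641, -1.72302169])}
top {'camera_matrix': array([[468.82218566,   0.        , 322.5592903 ],
       [  0.        , 468.82218566, 197.76470033],
       [  0.        ,   0.        ,   1.        ]]), 'distortion': array([-0.05395459,  0.        ,  0.        ,  0.        ,  0.        ]), 'xyz': array([ 0.2859465 , -0.01376769,  1.37797615]), 'attitude': array([-2.09429341,  2.12259359, -0.23219519])}
```

View pics/side0.png

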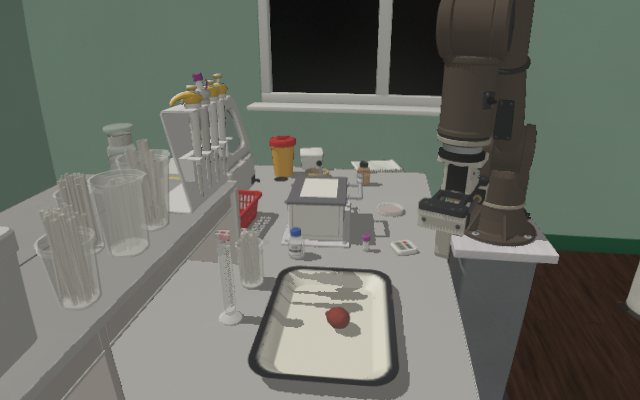

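View pics/top0.png

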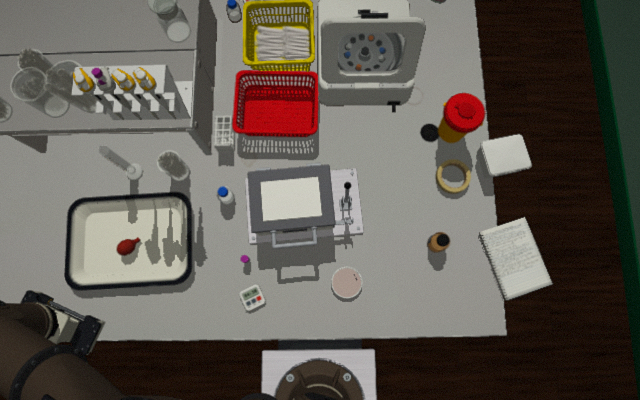

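The chest is at about (290,205) in the top view. Its handle is at (295,238), the latch ball at (347,185), and the base plate spans (247..362,168..243). I'll enlarge this area.

Run:
```python
import cv2
im=cv2.imread("pics/top0.png")[155:290,215:385]; cv2.imwrite("pics/top0c.png",cv2.resize(im,(765,608)[:2] if 0 else (748,594),interpolation=cv2.INTER_CUBIC))
im=cv2.imread("pics/side0.png")[140:260,270:420]; cv2.imwrite("pics/side0c.png",cv2.resize(im,(750,600),interpolation=cv2.INTER_CUBIC))
```

```text
(no output)
```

View pics/top0c.png

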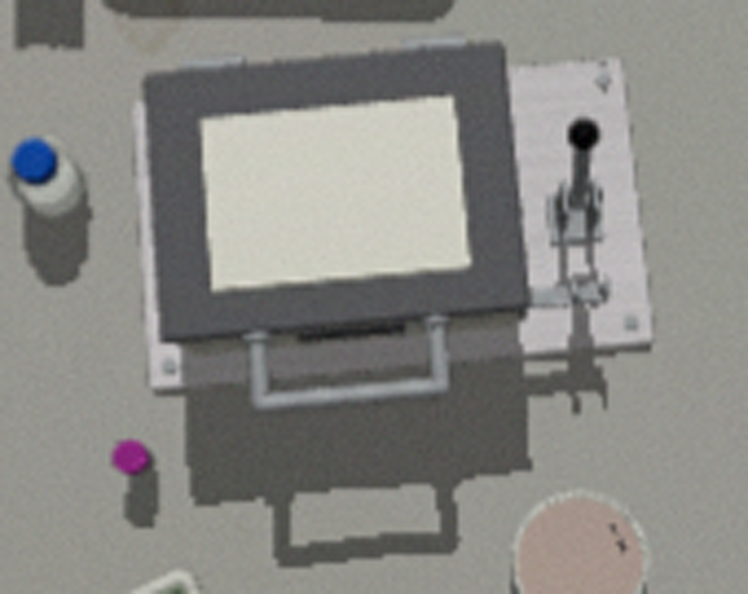

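View pics/side0c.png

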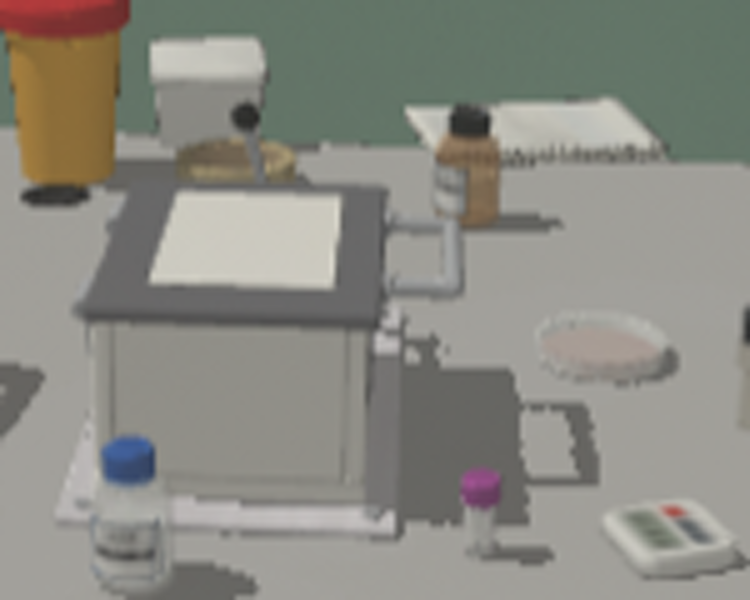

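```bash
cat > h.py <<'E'
import numpy as np, cv2
from scipy.spatial.transform import Rotation as R
from scipy.optimize import least_squares
from cell import arm, eyes
P={n:eyes.camera_params(n) for n in("side","top")}
def proj(n,X):
    p=P[n]; Rm=R.from_rotvec(p["attitude"]).as_matrix().T; t=-Rm@np.array(p["xyz"])
    return cv2.projectPoints(np.array(X,float).reshape(-1,1,3),cv2.Rodrigues(Rm)[0],t,p["camera_matrix"],p["distortion"])[0].reshape(-1,2)
def W(c,pts):
    s,k=np.sin(c[2]),np.cos(c[2]); M=np.array([[k,-s,0],[s,k,0],[0,0,1]])
    return np.array(pts)/1000.@M.T+[c[0],c[1],0]
E
cat > fit.py <<'E'
from h import *
T=np.array([[152,391],[651,347],[620,60],[145,75],[502,43],[527,312],[163,341],[257,401],[445,383],[583,134]])/4.4+[215,155]-.4
Tp=[[-100,140,8],[-100,-200,8],[100,-200,8],[84,114,132],[84,-114,132],[-88,-114,132],[-88,114,132],[-130,52,124],[-130,-52,124]]
S=np.array([[395,533],[58,520],[453,290],[455,226],[245,117]])/5+[270,140]-.4
Sp=[[-100,140,4],[100,140,4],[-130,50,124],[-130,-50,124]]
def ball(q): return [-10-90*np.cos(q),-155,75+90*np.sin(q)]
def f(v):
    return np.r_[(proj("top",W(v,Tp+[ball(v[3])]))-T).ravel(),(proj("side",W(v,Sp+[ball(v[3])]))-S).ravel()]
r=least_squares(f,[.5,0,0.,1.8],loss="soft_l1")
print(r.x); print(f(r.x).reshape(-1,2).round(1))
v=r.x
for n,p in dict(bar=[-130,0,124],hinge=[80,0,118],piv=[-10,-155,75],ball=ball(v[3])).items(): print(n,W(v,[p])[0].round(4))
E
python3 fit.py
```

```text
[0.56353833 0.06773031 0.075394   1.82072361]
[[-0.9 -0.2]
 [ 1.  -0.4]
 [ 1.  -0.3]
 [-0.4 -0.8]
 [ 0.7 -0.6]
 [ 0.9 -0.5]
 [-1.   0.3]
 [ 2.   0.6]
 [-2.1  1.3]
 [ 0.2 -0.1]
 [ 0.6  1.1]
 [-0.6  1. ]
 [ 0.6 -0.1]
 [-0.1  1.1]
 [ 0.3  0.7]]
bar [0.4339 0.0579 0.124 ]
hinge [0.6433 0.0738 0.118 ]
piv [ 0.5652 -0.0876  0.075 ]
ball [ 0.5874 -0.0859  0.1622]
```

```bash
cat > st.py <<'E'
from h import *
V=np.array([0.5635,0.0677,0.0754])
o=arm.observe(); M=R.from_rotvec(o["ee_rot"]).as_matrix()
s,k=np.sin(V[2]),np.cos(V[2]); C=np.array([[k,-s,0],[s,k,0],[0,0,1]])
print("t",o["clock"],"pos",o["position"].round(4),"chestmm",((C.T@(o["position"]-[V[0],V[1],0]))*1000).round(1),"w",round(o["width"],3),"F",(C.T@o["force"]).round(1))
print("tool in chest axes (cols x,y,z)\n",(C.T@M).round(4))
y=C.T@M[:,1]; a=np.arctan2(y[1],y[0]); # tool y angle in chest
for t in (0,np.pi,-np.pi):
    d=a-t   # tool z down: +turn about tool z = -yaw
    print("turn share",round(d/(np.pi/2),4), end=" ")
print("joints",o["joints"].round(2))
E
python3 st.py
```

```text
t 0.1 pos [0.2443 0.5748 0.226 ] chestmm [-280.1  529.7  226. ] w 0.999 F [-1.  -0.2 -0.3]
tool in chest axes (cols x,y,z)
 [[-8.882e-01  4.594e-01 -5.000e-04]
 [ 4.594e-01  8.882e-01 -1.400e-03]
 [-2.000e-04 -1.400e-03 -1.000e+00]]
turn share 0.6962 turn share -1.3038 turn share 2.6962 joints [-1.27  0.44  0.02  1.57 -0.01  1.13 -0.08]
```

Request:
apply_moves:
  targets: [1,0,0,-0.0125,0.0995,1,0,0,-0.0125,0.0995,1,0,0,-0.0125,0.0995,1,0,0,-0.0125,0.0995,1,0,0,-0.0125,0.0995,1,0,0,-0.0125,0.0995,1,0,0,-0.0125,0.0992,1,0,0,0,0]

```text
clock: 1.1
position: [0.2443, 0.5753, 0.2617]
ee_rot: [2.135, 2.305, -0.0]
force: [-1.4, -0.6, -0.2]
width: 0.184
```

```bash
python3 st.py
```

```text
t 1.1 pos [0.2443 0.5753 0.2617] chestmm [-280.1  530.2  261.7] w 0.184 F [-1.4 -0.5 -0.2]
tool in chest axes (cols x,y,z)
 [[-1.e-03  1.e+00  1.e-04]
 [ 1.e+00  1.e-03 -2.e-04]
 [-2.e-04  1.e-04 -1.e+00]]
turn share 0.0007 turn share -1.9993 turn share 2.0007 joints [-1.44  0.41  0.27  1.54 -0.12  1.21 -1.07]
```

Request:
apply_moves:
  targets: [1,-0.107,0.0531,0,0,1,-0.107,0.0531,0,0,1,-0.107,0.0531,0,0,1,-0.107,0.0531,0,0,1,-0.107,0.0531,0,0,1,-0.107,0.0531,0,0,1,-0.107,0.0531,0,0,1,-0.107,0.0531,0,0,1,-0.107,0.0531,0,0,1,-0.107,0.0531,0,0,1,-0.107,0.0531,0,0,1,-0.107,0.0531,0,0,1,-0.107,0.0531,0,0,1,-0.107,0.0531,0,0,1,-0.107,0.0531,0,0,1,-0.107,0.0531,0,0,1,0,0,0,0]

```text
clock: 3.22
position: [0.6352, -0.087, 0.261]
ee_rot: [2.137, 2.3, -0.004]
force: [0.0, 0.6, 0.7]
width: -0.0
```

```bash
python3 st.py
python3 - <<'E'
from h import *
for n in("side","top"): cv2.imwrite(f"pics/{n}1.png",eyes.get_image(n)[:,:,::-1])
E
```

```text
t 3.225 pos [ 0.6352 -0.087   0.261 ] chestmm [  59.8 -159.7  261. ] w -0.0 F [0.1 0.6 0.7]
tool in chest axes (cols x,y,z)
 [[ 2.0e-03  1.0e+00 -9.0e-04]
 [ 1.0e+00 -2.0e-03 -2.8e-03]
 [-2.8e-03 -9.0e-04 -1.0e+00]]
turn share -0.0013 turn share -2.0013 turn share 1.9987 joints [-0.32  0.47  0.57  1.51 -0.26  1.23  0.36]
```

View pics/side1.png

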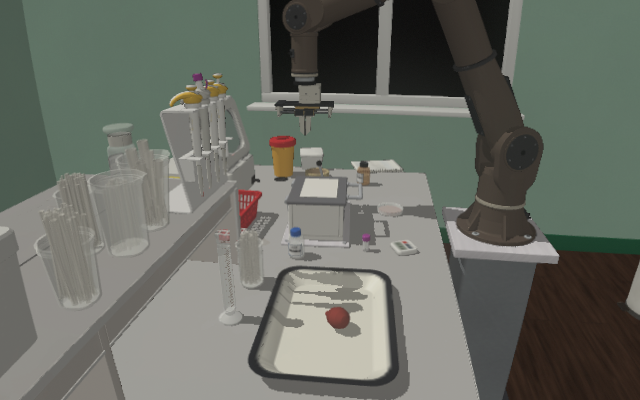

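View pics/top1.png

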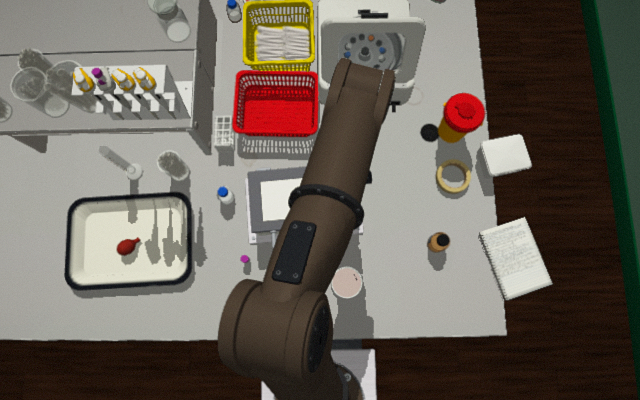

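Request:
apply_moves:
  targets: [1,0.008,0,0.0725,0,1,0,0,0.0725,0,1,0,0,0.0725,0,1,0,0,0.0725,0,1,0,-0.04,0,0,1,0,-0.04,0,0,1,0,-0.04,0,0,1,0,-0.04,0,0,1,0,0,0,0]

```text
clock: 4.45
position: [0.5698, -0.0821, 0.1458]
ee_rot: [-2.132, -2.306, -0.001]
force: [-0.2, 0.7, 0.4]
width: 0.007
```

```bash
python3 st.py
python3 - <<'E'
from h import *
im=eyes.get_image("side")[100:250,270:420,::-1]; cv2.imwrite("pics/side2.png",cv2.resize(im,(600,600),interpolation=cv2.INTER_CUBIC))
E
```

```text
t 4.45 pos [ 0.5698 -0.0821  0.1458] chestmm [  -5.  -149.8  145.8] w 0.007 F [-0.1  0.7  0.4]
tool in chest axes (cols x,y,z)
 [[-3.1e-03  1.0e+00 -5.0e-04]
 [ 1.0e+00  3.1e-03  1.4e-03]
 [ 1.4e-03 -5.0e-04 -1.0e+00]]
turn share 0.002 turn share -1.998 turn share 2.002 joints [-0.33  0.47  0.53  1.83 -0.29  0.93  0.41]
```

View pics/side2.png

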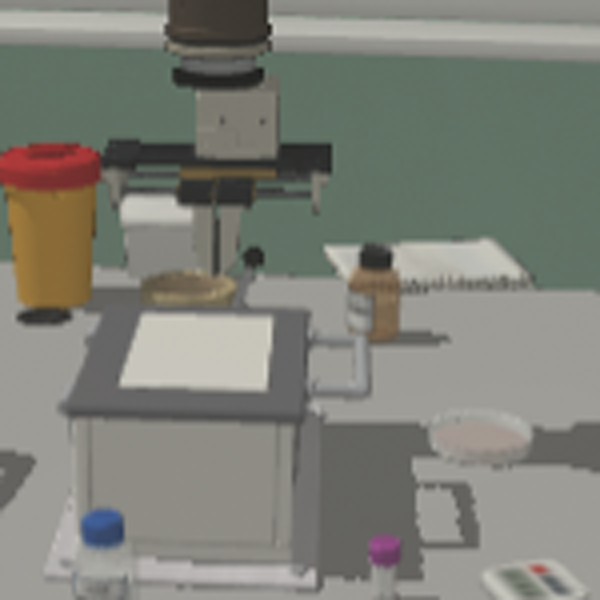

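The latch bar now leans forward ahead of the fingers (ball at 253,257 in the crop), so I'll keep pushing.

Request:
apply_moves:
  targets: [1,-0.01,-0.04,0,0,1,0,-0.04,0,0,1,0,-0.03,0,0,1,0,0,0,0,1,0,0,0,0,1,0,0,0,0]

```text
clock: 5.25
position: [0.5278, -0.0909, 0.1457]
ee_rot: [2.136, 2.304, 0.0]
force: [-0.1, -0.1, -0.4]
width: 0.003
```

```bash
python3 st.py
python3 - <<'E'
from h import *
im=eyes.get_image("side")[100:250,270:420,::-1]; cv2.imwrite("pics/side3.png",cv2.resize(im,(600,600),interpolation=cv2.INTER_CUBIC))
E
```

```text
t 5.25 pos [ 0.5278 -0.0909  0.1457] chestmm [ -47.6 -155.5  145.7] w 0.003 F [-0.1 -0.1 -0.4]
tool in chest axes (cols x,y,z)
 [[-3.e-04  1.e+00  4.e-04]
 [ 1.e+00  3.e-04 -2.e-04]
 [-2.e-04  4.e-04 -1.e+00]]
turn share 0.0002 turn share -1.9998 turn share 2.0002 joints [-0.33  0.41  0.54  1.92 -0.27  0.88  0.42]
```

View pics/side3.png

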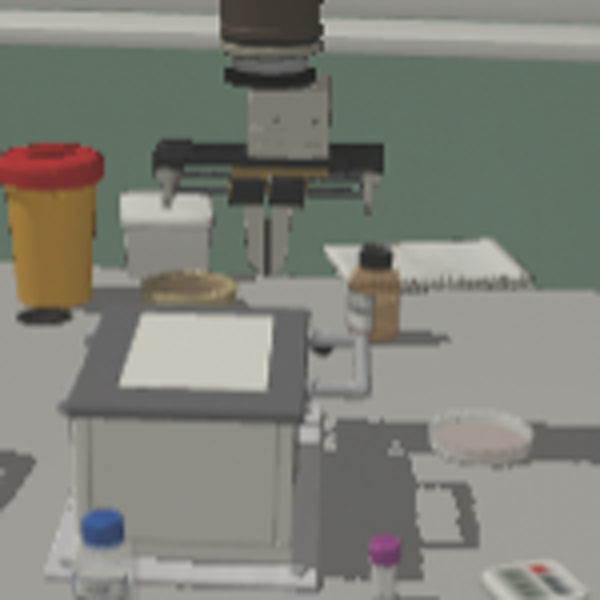

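Run:
```python
from h import *
V=[0.5635,0.0677,0.0754]
for q in(0,.08,.2,.3): print(q,(proj("side",W(V,[[-10-90*np.cos(q),-155,75+90*np.sin(q)]]))-[270,100])*4)
```

```text
0 [[324.1779012  354.00691783]]
0.08 [[324.06677181 346.24668273]]
0.2 [[322.65378161 334.62968899]]
0.3 [[320.34035173 325.07965587]]
```

Run:
```python
from h import *
V=[0.5635,0.0677,0.0754]
a=eyes.get_image("side")[170:205,335:375,::-1]; a=cv2.resize(a,(600,525),interpolation=cv2.INTER_NEAREST)
for q,c in((0,(0,255,0)),(.15,(0,0,255))):
    p=((proj("side",W(V,[[-10-90*np.cos(q),-155,75+90*np.sin(q)]]))[0]-[335,170]+.5)*15).astype(int)
    cv2.circle(a,tuple(map(int,p)),int(15*2.9),c,1)
cv2.imwrite("pics/side4.png",a)
```

```text
(no output)
```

View pics/side4.png

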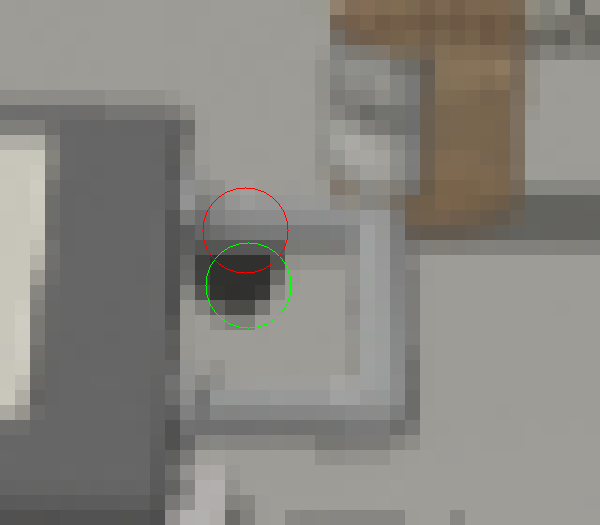

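Ball centre is at about the q=0 prediction (249,285), so the latch has dropped. Next I'll go above the lid bar with the jaws partly open, and confirm the latch from the top camera once the view is clear.

Request:
apply_moves:
  targets: [1,0,0,-0.094,0,0.7,0,0,-0.094,0,0.7,0.097,-0.052,0,0,0.7,0.097,-0.052,0,0,0.7,0.097,-0.052,0,0,0.7,0.097,-0.052,0,0,0.7,0,0,0,0,0.7,0,0,0,0]

```text
clock: 6.35
position: [0.4331, 0.0572, 0.2211]
ee_rot: [2.136, 2.303, 0.001]
force: [-0.1, -0.6, 0.5]
width: 0.297
```

```bash
python3 st.py
python3 - <<'E'
from h import *
im=eyes.get_image("side")[100:250,270:420,::-1]; cv2.imwrite("pics/side5.png",cv2.resize(im,(600,600),interpolation=cv2.INTER_CUBIC))
im=eyes.get_image("top")[155:290,215:385,::-1]; cv2.imwrite("pics/top5.png",cv2.resize(im,(748,594),interpolation=cv2.INTER_CUBIC))
V=[0.5635,0.0677,0.0754]
for q in(0,.2):print((proj("top",W(V,[[-10-90*np.cos(q),-155,75+90*np.sin(q)]]))-[215,155])*4.4)
E
```

```text
t 6.35 pos [0.4331 0.0572 0.2211] chestmm [-130.8   -0.7  221.1] w 0.297 F [-0.2 -0.6  0.5]
tool in chest axes (cols x,y,z)
 [[-1.e-04  1.e+00  7.e-04]
 [ 1.e+00  1.e-04 -1.e-04]
 [-1.e-04  7.e-04 -1.e+00]]
turn share 0.0001 turn share -1.9999 turn share 2.0001 joints [-0.71  0.13  0.52  2.04 -0.07  0.99 -0.08]
[[592.57588765 335.12202953]]
[[593.94086971 328.1804984 ]]
```

View pics/side5.png

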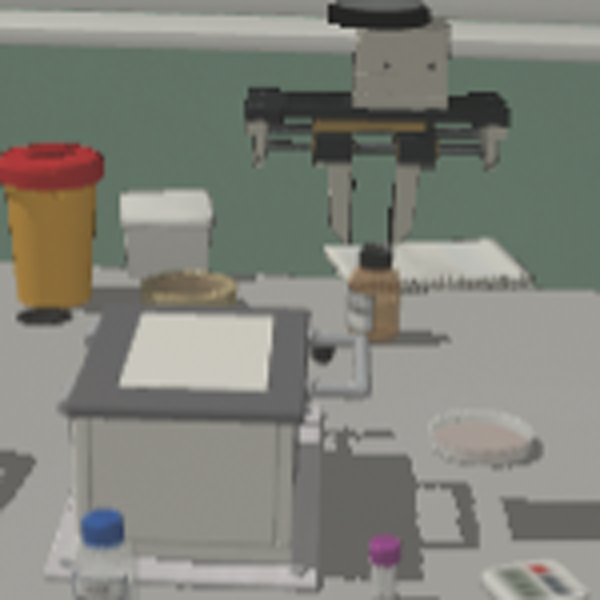

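View pics/top5.png

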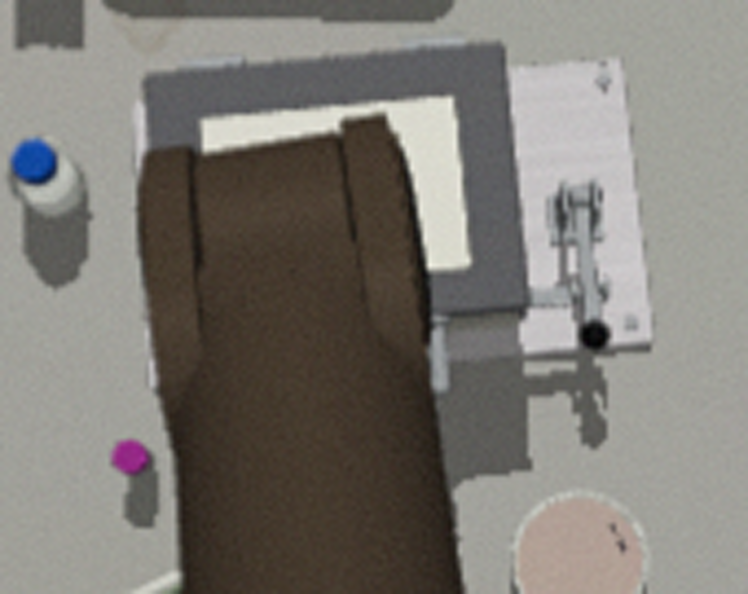

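Latch ball at (594,334) against a predicted (592.6,335.1) for q=0, so the bar is in the fork. The fingers straddle the lid bar, so I'll descend.

Request:
apply_moves:
  targets: [0.7,0,0,0.09,0,0.7,0,0,0.09,0,0.7,0,0,0.05,0,0.7,0,0,0.03,0,0.7,0,0,0.03,0,0.7,0,0,0,0]

```text
clock: 7.2
position: [0.4325, 0.0572, 0.1046]
ee_rot: [-2.137, -2.303, 0.001]
force: [0.6, -0.4, 0.2]
width: 0.3
```

```bash
python3 st.py
python3 - <<'E'
from h import *
im=eyes.get_image("side")[100:250,270:420,::-1]; cv2.imwrite("pics/side6.png",cv2.resize(im,(600,600),interpolation=cv2.INTER_CUBIC))
E
```

```text
t 7.2 pos [0.4325 0.0572 0.1046] chestmm [-131.4   -0.6  104.6] w 0.3 F [ 0.5 -0.4  0.2]
tool in chest axes (cols x,y,z)
 [[ 6.e-04  1.e+00 -7.e-04]
 [ 1.e+00 -6.e-04 -3.e-04]
 [-3.e-04 -7.e-04 -1.e+00]]
turn share -0.0004 turn share -2.0004 turn share 1.9996 joints [-0.64  0.31  0.47  2.19 -0.22  0.69  0.07]
```

View pics/side6.png

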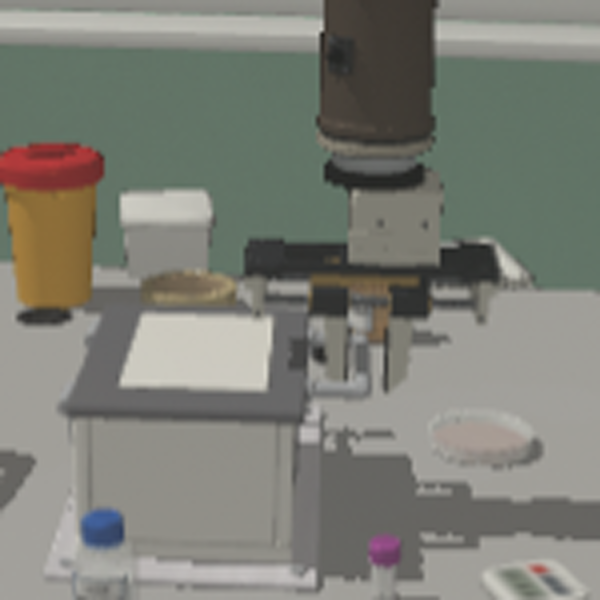

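The fingers straddle the bar with no contact force. Closing now.

Request:
apply_moves:
  targets: [1,0,0,0,0,1,0,0,0,0,1,0,0,0,0,1,0,0,0,0,1,0,0,0,0]
  grip_force: 25

```text
clock: 7.88
position: [0.4358, 0.0579, 0.1062]
ee_rot: [2.133, 2.301, 0.008]
force: [8.2, -0.9, -1.7]
width: 0.121
```

```bash
python3 st.py
python3 - <<'E'
from math import *
px=pz=None
for i in range(13):
    a=.785*i/12; x=-(210*cos(a)-6*sin(a)); z=210*sin(a)+6*cos(a)
    if px is not None: print(round(a,3),round((x-px)/400,4),round(-(z-pz)/400,4))
    px,pz=x,z
E
```

```text
t 7.875 pos [0.4358 0.0579 0.1062] chestmm [-1.280e+02 -1.000e-01  1.062e+02] w 0.121 F [ 8.1 -1.5 -1.7]
tool in chest axes (cols x,y,z)
 [[-1.0e-04  1.0e+00  6.4e-03]
 [ 1.0e+00  1.0e-04  4.0e-04]
 [ 4.0e-04  6.4e-03 -1.0e+00]]
turn share 0.0001 turn share -1.9999 turn share 2.0001 joints [-0.64  0.31  0.48  2.19 -0.22  0.69  0.07]
0.065 0.0021 -0.0343
0.131 0.0043 -0.0341
0.196 0.0066 -0.0337
0.262 0.0087 -0.0332
0.327 0.0109 -0.0326
0.393 0.013 -0.0318
0.458 0.0151 -0.0309
0.523 0.017 -0.0298
0.589 0.019 -0.0286
0.654 0.0208 -0.0273
0.72 0.0225 -0.0259
0.785 0.0242 -0.0244
```

Gripped: width 11 mm matches the 12 mm bar. Lifting along the arc, first half.

Request:
apply_moves:
  targets: [1,0,0.006,0,0,1,0,0.002,-0.034,0,1,0,0.004,-0.034,0,1,0,0.007,-0.034,0,1,0,0.009,-0.033,0,1,0,0.011,-0.033,0,1,0,0.013,-0.032,0,1,0,0,0,0,1,0,0,0,0]

```text
clock: 9.0
position: [0.4546, 0.0592, 0.1856]
ee_rot: [2.135, 2.302, 0.004]
force: [8.3, -0.0, -5.6]
width: 0.12
```

```bash
python3 st.py
python3 - <<'E'
from h import *
im=eyes.get_image("side")[80:230,260:410,::-1]; cv2.imwrite("pics/side7.png",cv2.resize(im,(600,600),interpolation=cv2.INTER_CUBIC))
E
```

```text
t 9.0 pos [0.4546 0.0592 0.1856] chestmm [-109.3   -0.3  185.6] w 0.12 F [ 8.3 -0.7 -5.6]
tool in chest axes (cols x,y,z)
 [[ 0.e+00  1.e+00  3.e-03]
 [ 1.e+00 -0.e+00  1.e-04]
 [ 1.e-04  3.e-03 -1.e+00]]
turn share -0.0 turn share -2.0 turn share 2.0 joints [-0.68  0.21  0.52  2.05 -0.13  0.91 -0.01]
```

View pics/side7.png

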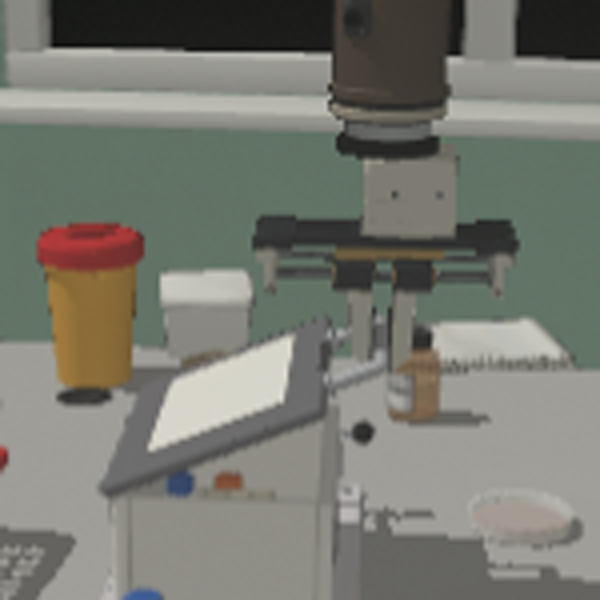

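The lid is at about 22° with the bar still between the fingers; the latch ball (362,432) has stayed down. Continuing.

Request:
apply_moves:
  targets: [1,0,0.015,-0.031,0,1,0,0.017,-0.03,0,1,0,0.019,-0.029,0,1,0,0.021,-0.027,0,1,0,0.0225,-0.026,0,1,0,0.024,-0.0245,0,1,0,0,0,0,1,0,0,0,0,1,0,0,0,0,1,0,0,0,0,1,0,0,0,0,1,0,0,0,0]

```text
clock: 10.55
position: [0.5003, 0.0629, 0.2519]
ee_rot: [-2.136, -2.303, 0.0]
force: [1.8, 2.6, -5.2]
width: 0.12
```

```bash
python3 st.py
python3 - <<'E'
from h import *
im=eyes.get_image("side")[80:230,260:410,::-1]; cv2.imwrite("pics/side8.png",cv2.resize(im,(600,600),interpolation=cv2.INTER_CUBIC))
im=eyes.get_image("top")[155:290,215:385,::-1]; cv2.imwrite("pics/top8.png",cv2.resize(im,(748,594),interpolation=cv2.INTER_CUBIC))
V=[0.5635,0.0677,0.0754]
from math import *
for a in (.7,.785,.87):
    def L(x,y,z): # lid-frame mm rel. hinge: x in front, z above
        return [80-(x*cos(a)-z*sin(a)),y,118+x*sin(a)+z*cos(a)]
    print(a,((proj("side",W(V,[L(168,114,14),L(168,-114,14),L(-4,114,14),L(210,52,6)]))-[260,80])*4).round(0).tolist())
E
```

```text
t 10.55 pos [0.5003 0.0629 0.2519] chestmm [-6.330e+01 -1.000e-01  2.519e+02] w 0.12 F [ 2.   2.5 -5.2]
tool in chest axes (cols x,y,z)
 [[-1.e-04  1.e+00 -4.e-04]
 [ 1.e+00  1.e-04  3.e-04]
 [ 3.e-04 -4.e-04 -1.e+00]]
turn share 0.0 turn share -2.0 turn share 2.0 joints [-0.67  0.22  0.54  1.86 -0.13  1.1  -0.01]
0.7 [[278.0, 348.0], [294.0, 264.0], [93.0, 491.0], [335.0, 295.0]]
0.785 [[263.0, 334.0], [282.0, 252.0], [93.0, 492.0], [318.0, 277.0]]
0.87 [[246.0, 321.0], [268.0, 241.0], [92.0, 494.0], [299.0, 261.0]]
```

View pics/side8.png

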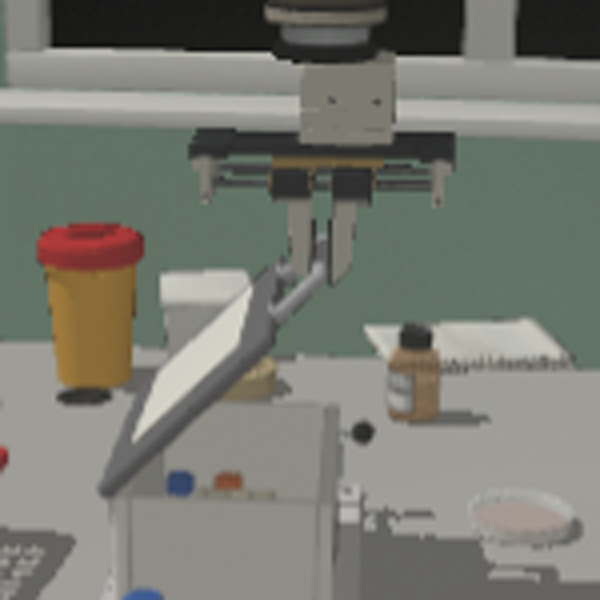

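View pics/top8.png

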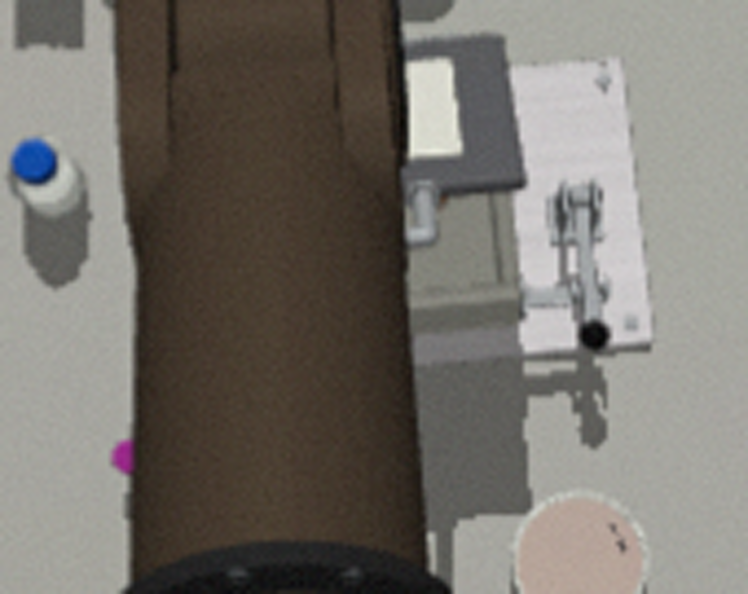

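The lid's near front corner is at about (267,336), against a predicted (263,334) for 45°. From the TCP, the bar is at (-63, 271) mm against a predicted (-64, 271). The latch ball is unchanged at (594,334). I'll hold a little longer, then hand in.

Request:
apply_moves:
  targets: [1,0,0,0,0,1,0,0,0,0,1,0,0,0,0,1,0,0,0,0,1,0,0,0,0,1,0,0,0,0]

```text
clock: 11.4
position: [0.5004, 0.0628, 0.2519]
ee_rot: [-2.136, -2.303, 0.0]
force: [-0.7, 4.6, -1.6]
width: 0.119
```

```bash
python3 st.py; python3 -c "
from cell import arm
print(abs(arm.observe()['dq']).max()); print(arm.sign_off())"
```

```text
t 11.4 pos [0.5004 0.0628 0.2519] chestmm [-6.320e+01 -1.000e-01  2.519e+02] w 0.119 F [-0.4  4.7 -1.6]
tool in chest axes (cols x,y,z)
 [[-0.e+00  1.e+00 -2.e-04]
 [ 1.e+00  0.e+00  2.e-04]
 [ 2.e-04 -2.e-04 -1.e+00]]
turn share 0.0 turn share -2.0 turn share 2.0 joints [-0.67  0.22  0.54  1.86 -0.13  1.1  -0.01]
0.0023191369254850335
the job is handed in; nothing more can be done
None
```

I pushed the drop latch forward until it fell into its forked catch. I then pinched the lid's bar handle from above, lifted the lid along its arc to about 45°, and handed the job in at 11.4 s while still holding it.

My last checks before handing in:
- **Latch:** in the top view the ball was at (594,334), against a predicted (592.6,335.1) for a closed latch. It looked the same after the lid was lifted.
- **Lid angle:** the measured grasp point was within 1 mm of where the bar should be at 0.785 rad. The lid corner in the side view was about 4 px from its predicted place, which is within about 0.03 rad.
- **Grip:** the fingers stood 11 mm apart, which fits the 12 mm bar, and the arm was at rest.
- **Bystanders:** none looked moved in the pictures, though the arm hid part of the last top view. I did not measure their positions.

The wrist force reading varied by a few newtons while holding, for example from −5 to −2 N vertically. The lid did not move, and no check failed.

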